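Eject a cast teapot handle from its open die

ROBOT

A 6-joint arm with a two-finger parallel gripper is mounted at the origin on the work surface. World frame = base frame: x ahead of the robot, y to its left, z up, the work surface at z = 0. Lengths are in m, angles in rad, forces in N, time in s.
With the tool pointing down it reaches from about 0.275 to 0.825 m from the base axis. Payload 4.9 kg.
Tool frame: the origin (TCP) lies midway between the tips of the shut fingers; the grasp point (between the pads) lies 19 mm behind it (grip_point_offset is the distance from the TCP to the grasp point, in m); z points along the fingers, y is the line along which they close (so a half turn about z gives the same grasp; the last joint's range is limited). The gripper opens to 85 mm and grips with 20 to 120 N. Pads are 22 mm wide; open, the fingers measure 114 mm over their backs; the gripper's body (76 mm by 85 mm) begins 54 mm behind the grasp point. The pads swing forward as they close: fully open they stand 13 mm farther back than shut.
Start: joints at [1.059, 0.326, -0.193, 1.052, 0, 1.437], TCP at [0.203, 0.511, 0.231] pointing down, gripper open.
Joint ranges: [-2.65, 2.65], [-0.97, 1.79], [-1.3, 1.35], [-1.93, 2.1], [-1.47, 1.37], [-3.14, 3.14]. Speed limits (rad/s): [2.57, 2.57, 3.14, 3.14, 3.14, 3.14].

INTERFACE

Orientations are given as a rotation vector (axis times angle).
In Python, from cell import * gives the robot as it stands. Calls block until the motion is done:
- movep(position, orientation): joint-space move of the TCP to a pose.
- move_l(position, velocity=0.15, rot=None, until_force=None): straight line of the TCP; rot=None keeps the orientation; velocity is the mean speed in m/s. With until_force (N) it stops when the force on the tool has changed by that much, and returns True; else False.
- set_joints(angles): joint-space move.
- let_go() and grab(newtons=None): open the fingers fully, or close them until they stop; newtons is the grip in N (None keeps the last).
- sleep(seconds).
- ik(position, orientation): joint angles nearest the present ones, or None.
- get_state(): the state.
- grab_frame(name): name is "scene" or "top" or "wrist"; returns a dict with "img" (384x512x3 uint8, red, green, blue), "fx", "fy", "cx", "cy" (pixels), "cam_to_world" (4x4, takes a point from camera to world coordinates); the wrist camera has in their place "T_tool_cam" (4x4, takes a point from camera to tool coordinates, whose origin is the TCP and whose axes are the flange's). Camera axes: x right, y down, z forward; pixel columns grow to the right and rows downward; lengths in m; the calibration is good to about 2 mm. The wrist camera is an equidistant fisheye: a pixel r from the principal point sees the ray r / f radians off the axis. A picture is of the moment at which its call begins: read the wrist's pose just before it. There is no depth.
A pose or a line that the arm cannot do raises MotionError and nothing moves.
- sign_off(): hands the job in; it is judged then, once.
Trained networks look in the newest picture that a camera, given by its name, has taken for a name from the list of things; names that differ only in an ending like _2 or _b are one class to them, and where a whole thing is asked for, a point or a joint stands for the part that bears it (a point fixed in the world has none). Each returns a list of dicts, best first, with "score" (0 to 1); they miss things now and then, are a little off and sometimes report something else, mostly with a low value. They report only what shows in the picture. A call takes as long as a camera call. They do not tell look-alikes from the thing itself.
- spot_in(camera, name): "centre" ([column, row] in pixels, amid what is visible of it).
- silhouettes(camera, name): "mask" (384x512 bool, what is visible of it) and "centre" ([column, row] in pixels, amid what is visible of it).
- tip_of(camera, name): "centre" ([column, row] in pixels: a listed point, or the origin of a listed thing).
The state is a dict: "clock": time; "q": joint angles; "joint_velocities": joint speeds; "tau": joint torques, N m; "position": TCP position; "eef_rot": TCP orientation; "contact_force": force on the tool from outside, world axes, zero at the start; "wrist_torque": the same for the moment, N m; "finger_gap": opening from 0.0 (shut) to 1.0 (fully open); "grasp_force": force on a finger pad.
Only numpy, scipy, OpenCV 4.12 (cv2) and the standard library are available. Lean on these libraries where they do the work, as an engineer would, in place of code of your own. Each camera call takes 0.05 s, during which the arm holds its last target. There are 200 camera calls.

TASK

Pull the ejector knob at the side of the open die fully out so that the cast teapot handle rises from the sloping cavity, then lift the handle out and lay it flat, without dropping it, in the tray that already holds another handle, same face up, on the tray floor beside the other one. Then push the ejector knob fully home again. Leave the other handle, the lids, the teapot, the jug and the wax block where they are.

Things in the scene. Friction and masses are not known exactly. Their poses are not given: they have to be found in the camera images.
- die: Steel die on a grey stand fixed to the table; foot 240 x 180 mm, 14 mm high. Origin on the table under the die; x horizontal, away from the robot, y left, z up. Its die face, 165 mm (up the slope) x 160 mm (y), slopes 30 degrees, rising towards +x: the face's outward normal is (-0.5, 0, 0.866) and up the slope is (0.866, 0, 0.5) in this frame.
- cavity (a point): Point on the die face at the middle of the cavity's long slot; axes as die. The C-shaped cavity is 18 mm deep, 1.5 mm wider than the handle on each side, and holds the handle flush with the face. Knob fully out, ejector pins raise the handle 13 mm along the face's normal: 13 mm then stands proud, 5 mm is still in the cavity.
- upper_edge (a point): Middle of the free edge, cavity side, of the die's other half, which stands open, square to the face: a steel plate 160 mm wide (y), 30 mm thick, from 8 to 92 mm out along the face's normal, its cavity side 85 mm up the slope from cavity. It leans over the cavity, so the handle cannot be taken straight from above. Axes as die.
- knob_grip (a point): Centre of the black round ejector knob on the -y side of the die: 30 mm in diameter, 34 mm long along the die's y, on a level 14 mm rod, 60 mm above the table. Knob home, its inner end is 20 mm from the bearing housing (70 mm high) and its centre 78 mm from the die's side. Moves with the knob; axes as die.
- knob (a joint): Travel of the ejector knob in m: 0 home, 0.036 fully out; it slides along the die's -y when pulled. A detent holds it at both ends: about 5 N breaks it away and past the middle it snaps on to the other end.
- handle: The cast aluminium teapot handle in the die: a C-shaped bracket 18 mm thick, about 0.2 kg. Its bar is 110 mm long (its y) and 22 mm wide (its x); two legs, each 18 mm wide, run 36 mm from the bar's ends to its -x (58 mm overall). Origin at the middle of the bar, on the underside; z is the thickness, out of the die. In the die its x points up the slope.
- tray_handles: Grey open tray fixed to the table, 220 mm (x) x 160 mm (y), 24 mm high, walls and floor 4 mm thick; the one that holds a handle like the cast one. Origin at the centre of its underside. The other handle lies in its +x half, the -x half is free.
- mate: The handle already in the tray, same shape and axes as handle, bar in the far part of the tray and legs to the tray's -x.
- tray_lids: Another tray of the same kind and size, which holds two round lids; not the goal. Trays may be on either side.
- lid_a: Round aluminium teapot lid 68 mm across, 35 mm high with a button, in the other tray; origin at the centre of the underside.
- lid_b: The second such lid, in the other tray.
- teapot: Steel teapot, 132 mm across, 120 mm high, spout to its +x and handle to its -x, each reaching 107 mm from the centre. Origin at the centre of the underside. Leave alone.
- jug: Steel jug, 90 mm across, 110 mm high, handle at its +y. Origin at the centre of the underside. Leave alone.
- wax: Blue block of polishing wax, 100 x 45 x 40 mm. Origin at the centre of the underside. Leave alone.
There are look-alikes about, which are no part of the job. Leave any brown or orange look-alike of the handle alone.

How it is judged:
On the way, in this order (a step that is already met when the one before it is completed fails the run):
1. the knob is pulled fully out and the handle stands raised in the die (value of joint knob above 0.032 m and distance between handle and cavity below 0.012 m), for 0.2 s.
2. the gripper has lifted the handle clear of the die (distance between handle and cavity above 0.05 m and contact force between the fingers and handle above 0.5 N), for 0.1 s.
3. the handle is released flat on the floor of the tray with the other handle (x of handle in the frame of tray_handles between -0.1 and 0.1 m and y of handle in the frame of tray_handles between -0.07 and 0.07 m and z of handle in the frame of tray_handles below 0.01 m and angle between handle's own z axis and vertical below 0.1 rad and linear speed of handle below 0.02 m/s and contact force between the fingers and handle below 0.05 N), for 0.2 s.
4. the knob is pushed home (value of joint knob below 0.003 m), for 0.2 s.
At the end, for the whole second after the job is handed in: The handle lies released and still on the floor of the tray that held the other handle (within 10 mm), same face up, flat within 0.1 rad, its bar's middle within 100 mm (x) and 70 mm (y) of the tray's centre; the knob is within 3 mm of home (all of step 3 and value of joint knob below 0.003 m); the robot touches nothing.
It fails at once if the handle is dropped (falls freely faster than 0.45 m/s, about 10 mm) (contact force between handle and anything else below 0.01 N and linear speed of handle above 0.45 m/s).
It fails at once if the handle already in the tray is moved by more than 25 mm (distance of mate from where it was at the start of the episode above 0.025 m).
It fails at once if a lid in the other tray is moved by more than 25 mm (distance of any of lid_a, lid_b from where it was at the start of the episode above 0.025 m).
It fails at once if the teapot or the jug is moved by more than 25 mm (distance of any of teapot, jug from where it was at the start of the episode above 0.025 m).
It fails at once if the wax block is moved by more than 25 mm (distance of wax from where it was at the start of the episode above 0.025 m).
It also fails if it takes over 69 s, if anything falls off the work surface, if the arm or the gripper's body presses on something with over 40 N, if the wrist force passes 120 N, or if a joint passes its speed limit or range.

## Working session

There is one attempt and no reset: what is moved stays moved. The work goes in short steps, each a Python script; the robot and the scene stay as the last script left them, time stands still between calls to the robot, and variables do not carry over. Pictures are saved under pics/ and viewed, at most 10 in all, crops included, and the job is handed in when it is done.

```bash
mkdir -p pics; ls; cat > h.py <<'E'
from cell import *
import numpy as np, cv2
from scipy.spatial.transform import Rotation as R
def save(f,n): cv2.imwrite('pics/'+n,cv2.cvtColor(f['img'],cv2.COLOR_RGB2BGR))
def ray(f,p):
    M=np.array(f['cam_to_world']); d=np.array([(p[0]-f['cx'])/f['fx'],(p[1]-f['cy'])/f['fy'],1])
    return M[:3,3],M[:3,:3]@d
def atz(f,p,z):
    o,d=ray(f,p); return o+d*(z-o[2])/d[2]
def proj(f,P):
    M=np.linalg.inv(np.array(f['cam_to_world'])); c=M[:3,:3]@np.array(P)+M[:3,3]
    return np.array([f['fx']*c[0]/c[2]+f['cx'],f['fy']*c[1]/c[2]+f['cy']])
def tri(f,p,g,q):
    A=[];b=[]
    for F,x in((f,p),(g,q)):
        o,d=ray(F,x); d=d/np.linalg.norm(d); P=np.eye(3)-np.outer(d,d); A.append(P); b.append(P@o)
    X=np.linalg.lstsq(np.vstack(A),np.hstack(b),rcond=None)[0]
    return X,max(np.linalg.norm(A[i]@X-b[i]) for i in(0,1))
E
python3 - <<'E'
from h import *
np.set_printoptions(precision=3,suppress=True)
fs={}
for c in('top','scene'):
    f=fs[c]=grab_frame(c); save(f,c+'1.png'); print(c,f['fx'],f['cx'],f['cy'],np.array(f['cam_to_world']).tolist())
names=['die','cavity','upper_edge','knob_grip','handle','tray_handles','mate','tray_lids','lid_a','teapot','jug','wax']
for n in names:
    for c in('top','scene'):
        print(n,c,[(np.round(d['centre'],1).tolist(),round(d['score'],2)) for d in tip_of(c,n)][:4])
a=cv2.imread('pics/top1.png');b=cv2.imread('pics/scene1.png')
print(get_state())
E
```

```text
pics
top 435.3179501924631 254.362588900698 190.80758284135464 [[-0.01204683782904317, -0.9962128761799157, 0.08610911120004211, 0.31434305715800887], [-0.9998710064038447, 0.011086554461387533, -0.01162148282869208, 0.06797376100220054], [0.010622817483305904, -0.08623800579509694, -0.9962179290221601, 1.5780157106955233], [0.0, 0.0, 0.0, 1.0]]
scene 405.8838598966017 260.70893151534045 189.41719770898578 [[0.5736590457497088, 0.6094413608304041, -0.5472627585892531, 1.1201233890835063], [0.81907365567094, -0.4315477804521497, 0.37800113726372025, -0.4003179297425146], [-0.005800501303870734, -0.665092279985273, -0.7467386512620164, 1.0948437042021646], [0.0, 0.0, 0.0, 1.0]]
die top [([251.2, 163.4], 0.96)]
die scene [([273.7, 250.1], 0.91)]
cavity top [([256.2, 161.3], 0.59), ([184.9, 212.3], 0.34)]
cavity scene [([276.8, 225.6], 0.74)]
upper_edge top [([250.3, 146.9], 0.6), ([253.6, 158.3], 0.33)]
upper_edge scene [([283.4, 201.3], 0.6)]
knob_grip top [([297.5, 167.4], 0.4)]
knob_grip scene [([227.5, 256.5], 0.73)]
handle top [([188.0, 274.4], 0.82), ([356.8, 258.4], 0.69), ([124.
[... 526 characters left out ...]
scene [([370.4, 240.4], 0.76), ([175.4, 290.1], 0.19)]
jug top [([345.0, 123.1], 0.94)]
jug scene [([215.2, 342.0], 0.82)]
wax top [([382.0, 141.6], 0.91), ([299.3, 172.6], 0.6), ([177.6, 125.4], 0.46)]
wax scene [([152.7, 353.5], 0.62)]
{'clock': 1.3, 'q': array([ 1.059,  0.326, -0.193,  1.052,  0.   ,  1.437]), 'joint_velocities': array([ 0.   ,  0.001,  0.   , -0.001,  0.001, -0.   ]), 'tau': array([  0.   , -44.333,  26.276,   0.001,  -0.   ,  -0.   ]), 'position': array([0.203, 0.511, 0.231]), 'eef_rot': array([-0.59 , -3.086, -0.   ]), 'contact_force': array([-0.27 ,  0.205,  0.534]), 'wrist_torque': array([-0.012,  0.003,  0.011]), 'grasp_force': 0.0, 'finger_gap': 1.0041445157453313}
```

View images.

```bash
python3 - <<'E'
import cv2
a=cv2.imread('pics/top1.png');b=cv2.imread('pics/scene1.png')
cv2.imwrite('pics/topc.png',cv2.resize(a[90:300,100:420],(800,525),interpolation=cv2.INTER_CUBIC))
cv2.imwrite('pics/scenec.png',cv2.resize(b[110:380,80:420],(740,588),interpolation=cv2.INTER_CUBIC))
E
```

```text
(no output)
```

View pics/topc.png

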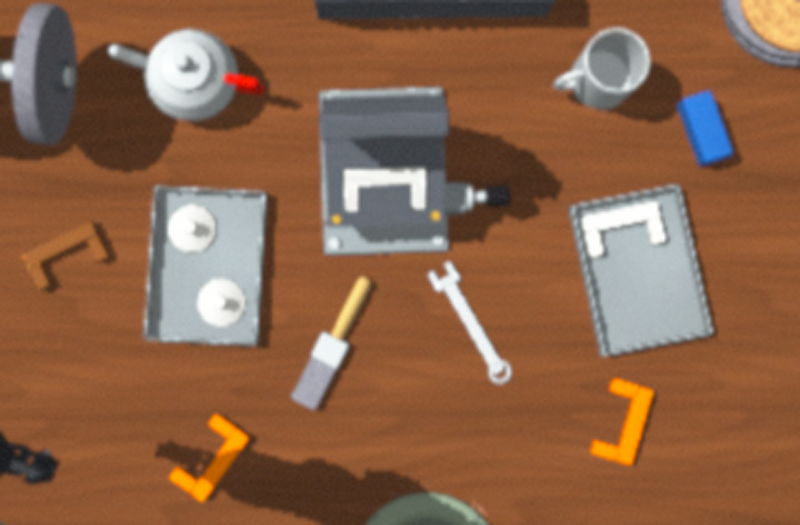

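View pics/scenec.png

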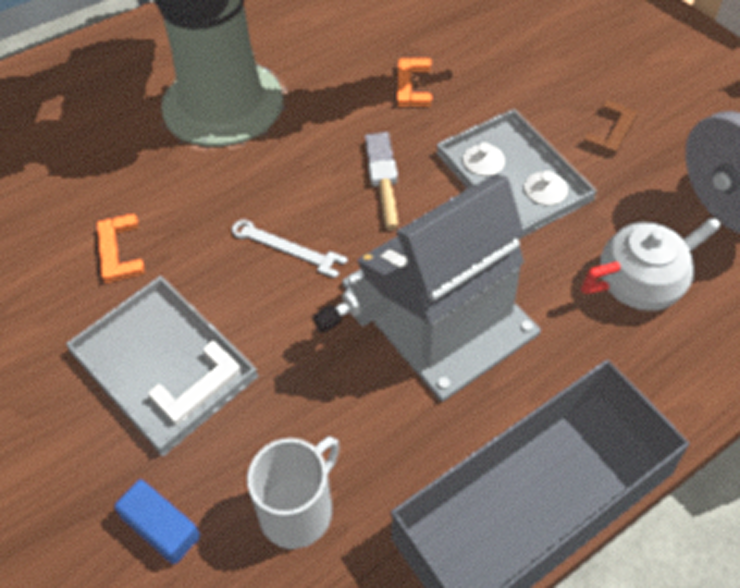

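```bash
cat > fit.py <<'E'
from h import *
import json
from scipy.optimize import least_squares
class F(dict):pass
E
python3 - <<'E'
from h import *
from scipy.optimize import least_squares
np.set_printoptions(precision=4,suppress=True)
ft=grab_frame('top'); fs=grab_frame('scene')
def T(x,y): return np.array([x/2.5+100,y/2.5+90])-.3
def S(x,y): return np.array([x/2.176+80,y/2.178+110])-.27
up=np.array([.866,0,.5]);nn=np.array([-.5,0,.866]);Y=np.array([0,1,0])
def world(p,cav,P): 
    x,y,w,xc,hc=p
    Q=np.array(P)+(np.array([xc,0,hc]) if cav else 0)
    return R.from_euler('z',w).apply(Q)+[x,y,0]
ue=up*.085+nn*.092
obs=[(ft,T(321,137),1,ue+.08*Y),(ft,T(447,134),1,ue-.08*Y),
(ft,T(325,254),0,[-.12,.09,.014]),(ft,T(448,251),0,[-.12,-.09,.014]),
(ft,T(344,172),1,.011*up+.055*Y),(ft,T(426,169),1,.011*up-.055*Y),
(ft,T(346,211),1,-.047*up+.055*Y),(ft,T(425,207),1,-.047*up-.055*Y),
(ft,T(498,196),0,[None,-.158,.06]),(fs,S(328,317),0,[None,-.158,.06]),
(fs,S(446,397),0,[.12,-.09,.014]),(fs,S(540,329),0,[.12,.09,.014]),
(fs,S(410,238),1,ue-.08*Y),(fs,S(503,178),1,ue+.08*Y)]
def res(p):
    r=[]
    for f,m,c,P in obs:
        P=[p[5] if v is None else v for v in P]
        r.append(proj(f,world(p[:5],c,P))-m)
    return np.concatenate(r)
s=least_squares(res,[.45,.07,0,0,.1,0],loss='soft_l1')
print(s.x); print(res(s.x).reshape(-1,2))
p=s.x
print('cavity',world(p[:5],1,[0,0,0]),'knob',world(p[:5],0,[p[5],-.158,.06]),'edge',world(p[:5],1,ue))
print('knob tri',tri(ft,(297.5,167.4),fs,(227.5,256.5)), tri(ft,T(498,196),fs,S(328,317)))
# tray corners (top rim .024)
tr=[atz(ft,T(*c),.024) for c in((570,206),(682,186),(714,335),(605,356))]
print(np.array(tr),'c',np.mean(tr,0))
print('mate bar', [atz(ft,T(*c),.022) for c in((582,218),(656,203),(585,255),(666,243))])
E
```

```text
[ 0.571   0.055   0.0385 -0.0243  0.1133 -0.0526]
[[-0.8055  1.632 ]
 [-0.0583  0.3824]
 [-0.479   0.3046]
 [ 0.1614 -0.9604]
 [-0.6148 -0.9589]
 [-0.9857 -1.3252]
 [-0.4772 -0.7671]
 [-0.1807 -0.7251]
 [-0.7458 -0.1331]
 [-1.1634  0.4655]
 [-1.5743  0.5057]
 [ 0.4243 -0.7224]
 [-6.9587  0.0006]
 [-4.535   0.0999]]
cavity [0.5468 0.0541 0.1133] knob [ 0.5245 -0.1049  0.06  ] edge [0.5744 0.0552 0.2354]
knob tri (array([ 0.5248, -0.1065,  0.0583]), np.float64(0.004224014003900208)) (array([ 0.5251, -0.1045,  0.0627]), np.float64(0.0030244871521740045))
[[ 0.5134 -0.2152  0.024 ]
 [ 0.5408 -0.3782  0.024 ]
 [ 0.3256 -0.4164  0.024 ]
 [ 0.2976 -0.2595  0.024 ]] c [ 0.4193 -0.3173  0.024 ]
mate bar [array([ 0.496 , -0.2325,  0.022 ]), array([ 0.5167, -0.3402,  0.022 ]), array([ 0.4424, -0.2353,  0.022 ]), array([ 0.4585, -0.3527,  0.022 ])]
```

```bash
cat >> h.py <<'E'
YAW=.0385
def rot(zax,yax):
    z=np.array(zax,float);z/=np.linalg.norm(z);y=np.array(yax,float);y-=z*(y@z);y/=np.linalg.norm(y)
    return R.from_matrix(np.column_stack([np.cross(y,z),y,z])).as_rotvec()
def D(v): return R.from_euler('z',YAW).apply(v)
def wpix(f,s,p):  # wrist ray in world; s = state taken just before
    u=np.array([p[0]-f['cx'],p[1]-f['cy']]);r=np.hypot(*u);th=r/f['fx']
    d=np.array([*(u/max(r,1e-9)*np.sin(th)),np.cos(th)])
    M=np.array(f['T_tool_cam']);Q=R.from_rotvec(s['eef_rot'])
    return Q.apply(M[:3,3])+s['position'],Q.apply(M[:3,:3]@d)
def wproj(f,s,P):
    M=np.linalg.inv(np.array(f['T_tool_cam']));q=R.from_rotvec(s['eef_rot']).inv().apply(np.array(P)-s['position'])
    c=M[:3,:3]@q+M[:3,3];r=np.hypot(c[0],c[1]);th=np.arctan2(r,c[2])
    return np.array([f['cx'],f['cy']])+f['fx']*th*c[:2]/r
E
python3 - <<'E'
from h import *
np.set_printoptions(precision=3,suppress=True)
k=np.array([.5245,-.107,.2])
for s in(1,-1):
    r=rot([0,0,-1],s*D([1,0,0])); print('k',s,ik(k,r),ik([.33,0,.4],r))
    rh=rot(D([.5,0,-.866]),s*D([.866,0,.5])); n=D([-.5,0,.866])
    print('h',[ik(np.array([.5468,.0541,.1133])+n*d,rh) for d in(.003,.12,.2)])
    ct,st=np.cos(.18),np.sin(.18); rt=rot([0,0,-1],s*np.array([ct,st,0])); print('t',ik([.4193-.038*ct,-.3173-.038*st,.02],rt))
r=rot([0,0,-1],D([1,0,0]))
a,b=[ik([.33,0,.4],rot([0,0,-1],s*D([1,0,0]))) for s in(1,-1)]
cur=get_state()['q'];s=1 if b is None or abs(a[5]-cur[5])<abs(b[5]-cur[5]) else -1
r=rot([0,0,-1],s*D([1,0,0])); print(s)
movep([.33,0,.4],r); movep([.5245,-.13,.2],r)
st=get_state();f=grab_frame('wrist');save(f,'w1.png');print(st['clock'],st['position'],f['fx'],f['cx'],f['cy'],np.array(f['T_tool_cam']))
print('expect knob',wproj(f,st,[.5245,-.105,.06]),tip_of('wrist','knob_grip')[:2])
E
```

```text
k 1 [-0.339  0.322 -0.282  0.967  0.     1.193] [-0.225 -0.161 -0.306  1.426  0.     1.307]
h [array([-0.065,  0.183, -0.934, -0.067,  0.052,  1.481]), array([-0.083, -0.118, -0.899,  0.269,  0.061,  1.465]), array([-0.1  , -0.291, -0.827,  0.515,  0.069,  1.451])]
t [-0.851  0.49  -0.576  0.505  0.     0.54 ]
k -1 [-0.339  0.322 -0.282  0.967  0.    -1.948] [-0.225 -0.161 -0.306  1.426  0.    -1.834]
h [array([-0.065,  0.183, -0.934, -0.067,  0.052, -1.66 ]), array([-0.083, -0.118, -0.899,  0.269,  0.061, -1.676]), array([-0.1  , -0.291, -0.827,  0.515,  0.069, -1.691])]
t [-0.851  0.49  -0.576  0.505  0.    -2.602]
1
4.5667 [ 0.525 -0.13   0.201] 297.3186396354542 258.1049911845935 187.27192743455873 [[ 0.001 -0.951 -0.308  0.08 ]
 [ 1.     0.001 -0.001  0.   ]
 [ 0.002 -0.308  0.951 -0.142]
 [ 0.     0.     0.     1.   ]]
expect knob [259.132 151.903] [{'centre': [255.3, 150.6], 'score': 0.86}]
```

View pics/w1.png

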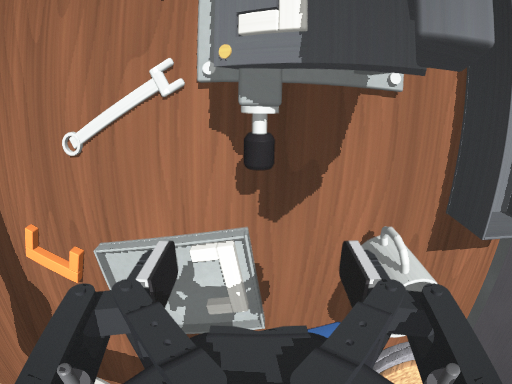

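```bash
python3 - <<'E'
from h import *
np.set_printoptions(precision=3,suppress=True)
r=rot([0,0,-1],D([1,0,0]))
p=np.array([.5245,-.108,.041])
movep(p+[0,0,.05],r); print(move_l(p,.12,until_force=15)); grab(50)
s=get_state();print(s['clock'],s['position'],s['finger_gap'],s['grasp_force'],s['contact_force'])
hit=move_l(p+D([0,-.040,0]),.06,until_force=30)
s=get_state();print(hit,s['clock'],s['position'],(s['position']-p)@D([0,1,0]),s['finger_gap'],s['contact_force'])
sleep(.2);let_go();s=get_state();print(s['position'],s['contact_force'])
move_l(s['position']+[0,0,.13],.3)
rh=rot(D([.5,0,-.866]),D([.866,0,.5])); n=D([-.5,0,.866])
movep([.40,-.03,.33],rh)
c=np.array([.5468,.0541,.1133]); movep(c+n*.11-D([.05,0,0])*0,rh)
s=get_state();f=grab_frame('wrist');save(f,'w2.png');print(s['clock'],s['position'])
up=D([.866,0,.5]);Y=D([0,1,0])
print('exp',[wproj(f,s,c+n*.013+a*up+b*Y) for a,b in((0,0),(.011,.055),(.011,-.055),(-.047,.055),(-.047,-.055),(-.011,.037),(-.011,-.037))])
for d in silhouettes('wrist','handle')[:2]:
    m=d['mask'].astype(np.uint8);print(d['score'],d['centre'],m.sum(),cv2.minAreaRect(cv2.findNonZero(m)))
print(tip_of('wrist','cavity')[:1],tip_of('wrist','handle')[:2])
E
```

```text
False
6.3167 [ 0.524 -0.108  0.042] 0.33335386746800577 49.09716061782092 [-1.266  1.124  5.339]
False 7.1333 [ 0.525 -0.144  0.042] -0.036115894015799455 0.32996988960109197 [-2.586 11.633 10.611]
[ 0.526 -0.148  0.041] [-0.761 -0.166  0.051]
10.175 [0.492 0.052 0.208]
exp [array([259.406, 190.638]), array([273.248, 125.427]), array([271.318, 247.603]), array([201.433, 126.07 ]), array([208.385, 246.936]), array([245.92 , 147.394]), array([246.967, 230.012])]
0.95 [253.1, 186.4] 5646 ((238.0, 187.5), (129.0, 74.0), 90.0)
0.54 [145.0, 4.5] 2151 ((114.5, 9.0), (18.0, 205.0), 90.0)
[{'centre': [259.3, 190.2], 'score': 0.7}] [{'centre': [256.3, 191.5], 'score': 0.97}]
```

View pics/w2.png

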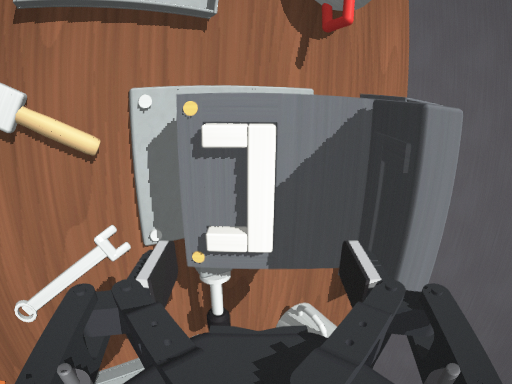

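```bash
python3 - <<'E'
from h import *
from scipy.optimize import least_squares
np.set_printoptions(precision=4,suppress=True)
s=get_state();f=grab_frame('wrist');g=grab_frame('top');k=f['img'].min(2)>165
n_,l=cv2.connectedComponents(k.astype(np.uint8));m=(l==l[190,260]);print(m.sum())
def span(v): i=np.flatnonzero(v);return i.min(),i.max()+1
print('rows at cols',[(c,span(m[:,c])) for c in(205,212,225,240,255,265,270)],'cols at rows',[(r_,span(m[r_])) for r_ in(130,140,160,190,220,235,245)])
# fit the top-face outline: points sampled
o=[]
for r_ in(135,150,170,190,210,230,245): o.append((None,'far',r_,span(m[r_])[1]-.5))
def top(c,p):
    cc,w=p[:3],YAW+p[3];Q=R.from_euler('z',w)
    return lambda a,b:wproj(f,s,cc+Q.apply(.013*np.array([-.5,0,.866])+a*np.array([.866,0,.5])+np.array([0,b,0])))
ext=[(.011,.055,(274.5,123.5)),(.011,-.055,(273,252))]
x0,x1=span(m[190]);ct=[span(m[:,c]) for c in(258,268)]
lt=span(m[128])[0],span(m[246])[0]
def res(p):
    t=top(None,p);A=t(.011,.055);B=t(.011,-.055);E=t(-.047,.046);F=t(-.047,-.046);C=t(.011,0);C2=t(-.011,0)
    return [A[1]-(ct[1][0]-.5),B[1]-(ct[1][1]-.5),A[0]-(span(m[128])[1]-.5),B[0]-(span(m[246])[1]-.5),C[0]-(x1-.5),C2[0]-(x0-.5),E[0]-(span(m[135])[0]-.5),F[0]-(span(m[240])[0]-.5)]
q=least_squares(res,[.5468,.0541,.1133,0]);print(q.x,np.array(q.fun))
E
```

```text
5451
rows at cols [(205, (np.int64(122), np.int64(248))), (212, (np.int64(122), np.int64(249))), (225, (np.int64(122), np.int64(250))), (240, (np.int64(122), np.int64(250))), (255, (np.int64(122), np.int64(250))), (265, (np.int64(122), np.int64(250))), (270, (np.int64(123), np.int64(238)))] cols at rows [(130, (np.int64(199), np.int64(273))), (140, (np.int64(200), np.int64(273))), (160, (np.int64(245), np.int64(273))), (190, (np.int64(245), np.int64(272))), (220, (np.int64(245), np.int64(271))), (235, (np.int64(204), np.int64(271))), (245, (np.int64(205), np.int64(270)))]
[ 0.5431  0.0558  0.1216 -0.0139] [ 0.3396 -0.3954  0.4355  0.2299 -0.0758  0.0579 -0.4048 -0.2743]
```

```bash
cat >> h.py <<'E'
from scipy.optimize import least_squares
from scipy.ndimage import map_coordinates
OUT=[(.011,.055),(.011,-.055),(-.047,-.055),(-.047,-.037),(-.011,-.037),(-.011,.037),(-.047,.037),(-.047,.055)]
def outline(k=15):
    P=np.array(OUT+OUT[:1]);return np.vstack([P[i]+(P[i+1]-P[i])*np.linspace(.05,.95,k)[:,None] for i in range(8)])
def fitC(m,P,x0,frame):  # P: wproj partial(point)->pixel; frame(p,ab)->world points
    d=lambda u:cv2.distanceTransform(u.astype(np.uint8),cv2.DIST_L2,5)
    sd=d(m)-d(~m)
    sd=np.where(m,sd-.5,sd+.5)
    ab=outline()
    def res(p):
        q=np.array([P(w) for w in frame(p,ab)]);return map_coordinates(sd,[q[:,1],q[:,0]],order=1,mode='nearest')
    r=least_squares(res,x0,loss='soft_l1',diff_step=1e-4,x_scale=[.01,.01,.01,.05][:len(x0)]);return r.x,np.sqrt(np.mean(res(r.x)**2))
def dieface(p,ab):
    Q=R.from_euler('z',p[3]);up=np.array([.866,0,.5]);n=np.array([-.5,0,.866])
    return p[:3]+Q.apply(.013*n+ab[:,:1]*up+ab[:,1:]*[0,1,0])
E
python3 - <<'E'
from h import *
np.set_printoptions(precision=4,suppress=True)
def look(x0):
    s=get_state();f=grab_frame('wrist')
    k=(f['img'].min(2)>165).astype(np.uint8);n_,l=cv2.connectedComponents(k)
    c=np.round(wproj(f,s,dieface(x0,np.array([[0,0]]))[0])).astype(int);m=l==l[c[1],c[0]]
    save(f,'w3.png');x,e=fitC(m,lambda w:wproj(f,s,w),x0,dieface);print(s['clock'],s['position'],m.sum(),x,e);return x
x=look(np.array([.5431,.0558,.1216,.0246]))
n=D([-.5,0,.866]);rh=R.from_rotvec(rot([.5,0,-.866],[.866,0,.5]));rv=(R.from_euler('z',.028)*rh).as_rotvec()
move_l(x[:3]+n*.06,.15,rot=rv);sleep(.15)
x=look(x)
g=grab_frame('top')
k=(g['img'].min(2)>165);print('top pred', [proj(g,w) for w in dieface(x,np.array(OUT[:3]))])
E
```

```text
10.475 [0.4924 0.0511 0.2099] 5372 [0.543  0.0562 0.1219 0.0237] 1.6028531
11.1 [0.5131 0.0549 0.1748] 6047 [ 0.6064  0.0606 -0.0217  0.7999] 6.380753
top pred [array([239.9275, 158.976 ]), array([260.5085, 137.5952]), array([270.0455, 148.3095])]
```

View pics/w3.png

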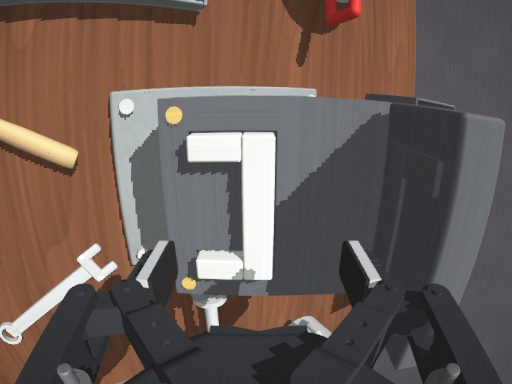

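```bash
cat >> h.py <<'E'
def look(x0,frame,thr=165,name=None):
    s=get_state();f=grab_frame('wrist')
    if name: save(f,name)
    k=cv2.morphologyEx((f['img'].min(2)>thr).astype(np.uint8),cv2.MORPH_CLOSE,np.ones((5,5)));n_,l=cv2.connectedComponents(k)
    c=np.round(wproj(f,s,frame(x0,np.array([[0,0]]))[0])).astype(int);m=l==l[c[1],c[0]]
    x,e=fitC(m,lambda w:wproj(f,s,w),x0,frame);return x,e,m.sum()
E
python3 - <<'E'
from h import *
np.set_printoptions(precision=4,suppress=True)
for t in(110,140,165): print(look(np.array([.543,.0562,.1219,.0237]),dieface,t))
# same idea on the top view for the mate (raised face at .022) and tray
g=grab_frame('top')
def matef(p,ab):
    return np.array([p[0],p[1],.022])+R.from_euler('z',p[2]).apply(np.c_[ab,0*ab[:,0]])
k=(g['img'].min(2)>185).astype(np.uint8);n_,l=cv2.connectedComponents(k)
i=l[177,348];m=l==i;print(i,m.sum());x,e=fitC(m,lambda w:proj(g,w),np.array([.495,-.287,.19]),matef);print('mate',x,e)
s=get_state();print(s['position'],s['contact_force'])
E
```

```text
(array([0.5435, 0.0373, 0.1206, 0.0113]), np.float32(7.3964677), np.int64(30936))
(array([0.5423, 0.0566, 0.123 , 0.0248]), np.float32(2.3144832), np.int64(7571))
(array([0.5431, 0.0563, 0.1215, 0.0259]), np.float32(2.3378177), np.int64(7269))
65 360
mate [ 0.4969 -0.2876  0.1858] 0.670939
[0.5131 0.055  0.1743] [ 0.2785 -0.1774  0.2253]
```

```bash
sed -i 's/^YAW=.*/YAW=.026/' h.py; python3 - <<'E'
from h import *
np.set_printoptions(precision=4,suppress=True)
c=np.array([.543,.0563,.1217]);n=D([-.5,0,.866]);rh=rot(D([.5,0,-.866]),D([.866,0,.5]))
p=c+n*.0035
move_l(c+n*.04,.12,rot=rh); hit=move_l(p,.05,until_force=8)
s=get_state();print(hit,s['clock'],s['position'],(s['position']-c)@n,s['contact_force'])
if not hit:
    grab(60);s=get_state();print('grip',s['finger_gap'],s['grasp_force'],s['contact_force'],(s['position']-c)@n)
    if abs(s['finger_gap']-.26)<.06:
        h2=move_l(s['position']+n*.03,.05,until_force=25);s=get_state();print(h2,s['finger_gap'],s['grasp_force'],s['contact_force'],(s['position']-c)@n)
        if not h2:
            move_l(c+n*.12,.15);move_l(s['position']*0+c+n*.16-D([.03,0,0]),.15)
            s=get_state();f=grab_frame('wrist');save(f,'w4.png');print(s['clock'],s['finger_gap'],s['grasp_force'])
E
```

```text
False 12.6 [0.5412 0.0563 0.1247] 0.0034850233836259473 [-0.4817  0.3287 -0.1729]
grip 0.23955988290672525 60.434925987938186 [-3.5784 -0.2955  5.2863] 0.003729547305952449
False 0.236887836127616 59.21451508998871 [-0.641  -0.3909 -2.6783] 0.03383905718557945
15.25 0.23477713875820494 59.23791468143463
```

View pics/w4.png

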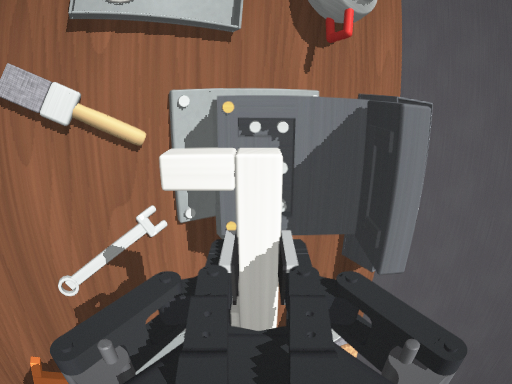

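```bash
python3 - <<'E'
from h import *
np.set_printoptions(precision=4,suppress=True)
y=.182;X=np.array([np.cos(y),np.sin(y),0]);rt=rot([0,0,-1],X)
g=np.array([.4193,-.3173,0])-X*.038
movep([.40,-.08,.30],rot([.2,0,-1],[1,.1,.2])); movep(g+[0,0,.13],rt);sleep(.1)
s=get_state();f=grab_frame('wrist');save(f,'w5.png');print(s['clock'],s['position'],s['finger_gap'],s['grasp_force'])
Yt=np.array([-X[1],X[0],0]);C=np.array([.4193,-.3173,.024])
for a,b in((.11,.08),(.11,-.08),(-.11,-.08),(-.11,.08)): print(wproj(f,s,C+a*X+b*Yt))
E
```

```text
17.1667 [ 0.3828 -0.3234  0.1312] 0.23966035050875023 59.15154576301575
[419.1162 104.4688]
[396.0406 259.2266]
[185.1729 262.7559]
[172.0396  97.3032]
```

View pics/w5.png

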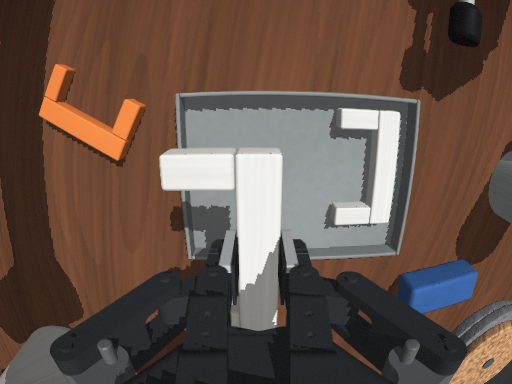

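```bash
python3 - <<'E'
from h import *
np.set_printoptions(precision=4,suppress=True)
y=.182;X=np.array([np.cos(y),np.sin(y),0]);rt=rot([0,0,-1],X);Yt=np.array([-X[1],X[0],0])
g=np.array([.4193,-.3173,0])-X*.035+Yt*.003
move_l(g+[0,0,.035],.12,rot=rt);sleep(.1)
hit=move_l(g+[0,0,.002],.03,until_force=5);s=get_state();print(hit,s['position'],s['contact_force'],s['wrist_torque'],s['clock'])
if hit:
    sleep(.1);let_go();sleep(.1);s=get_state();print(s['position'],s['contact_force'],s['finger_gap'])
    move_l(s['position']+[0,0,.13],.15);sleep(.1)
    s=get_state();f=grab_frame('wrist');save(f,'w6.png');print(s['clock'])
E
```

```text
True [ 0.3842 -0.3205  0.0095] [-1.0693  0.4502  6.1346] [0.1133 0.1095 0.0115] 19.0667
[ 0.3835 -0.3197  0.0089] [ 0.0383 -0.0084  0.2066] 0.9982312929982766
21.0333
```

View pics/w6.png

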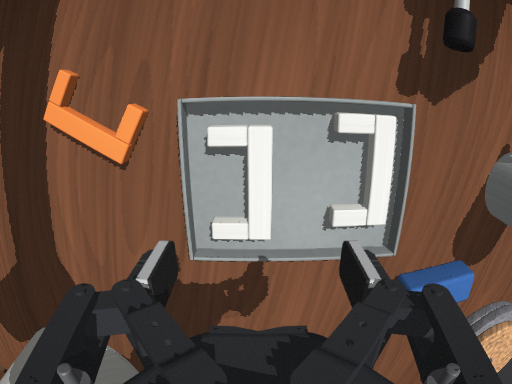

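```bash
python3 - <<'E'
from h import *
np.set_printoptions(precision=4,suppress=True)
r=rot([0,0,-1],D([1,0,0]));p=np.array([.5255,-.146,.041])
movep([.50,-.2,.2],r);movep(p+[0,0,.06],r);print(move_l(p,.12,until_force=15));grab(50)
s=get_state();print(s['finger_gap'],s['position'],s['contact_force'])
hit=move_l(p+D([0,.042,0]),.06,until_force=30);s=get_state();print(hit,s['position'],s['contact_force'],s['finger_gap'])
sleep(.3);let_go();sleep(.1);s=get_state();print(s['position'],s['contact_force'])
move_l(s['position']+[0,0,.13],.2);movep([.5245,-.13,.2],r);sleep(.1)
s=get_state();f=grab_frame('wrist');save(f,'w7.png');print(s['clock'],'home pred',wproj(f,s,[.5245,-.105,.06]),tip_of('wrist','knob_grip')[:1],s['contact_force'])
E
```

```text
False
0.3333733381120856 [ 0.5254 -0.1461  0.0416] [-2.52    0.8254  5.6552]
False [ 0.5246 -0.11    0.0417] [ -3.5984 -17.4826   1.88  ] 0.33241130103404326
[ 0.5244 -0.1038  0.041 ] [ 0.2302 -0.1947 -0.1062]
26.6 home pred [260.4591 152.7317] [{'centre': [255.3, 151.9], 'score': 0.68}] [0.178  0.1321 0.4458]
```

View pics/w7.png

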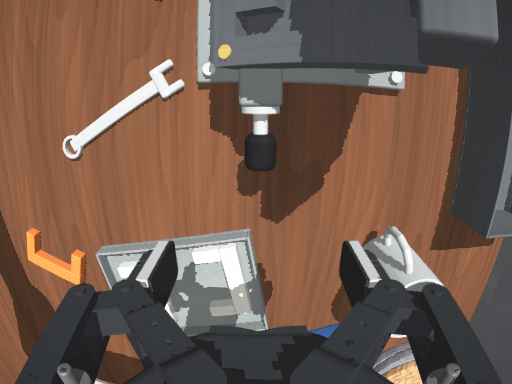

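The knob sits at rows 133–170, as in the first picture at home (the whole view has shifted by about 1 px). It was pushed 36 mm until it met the stop.

```bash
python3 -c "
from cell import *
print(sign_off())"
```

```text
the job is handed in; nothing more can be done
None
```

I handed the job in at about 27 s of the 69 s limit: the handle lies flat in the free half of the tray, same face up beside the other one, and the ejector knob is back home; I was not shown the judge's result.

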